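Fit the splined change wheel to the gear cutter's drive head

TASK

Find the change wheel whose keyways match the four teeth of the drive head's upright shaft, turn it until they line up and slide it boss upwards fully home onto the flange. Then take the retaining plug from its wooden rack and press it fully home into the hole in the shaft's end, so that its flange rests on the shaft. Leave the two other wheels and everything else on the bench where they are, and let go at the end.

Things in the scene. Friction and masses are not known exactly. Their poses are not given: they have to be found in the camera images.
- wheel_four: grey change wheel lying flat: toothed disc 100 mm diameter, 14 mm thick, square boss 54 mm across flats on top (50 mm tall in all), 30.4 mm bore, FOUR keyways along +x, -x, +y, -y, 13.2 mm wide, to 23 mm from the axis: the one that fits. 0.3 to 0.6 kg. Origin at the centre of the underside, z up along the bore, x and y square to the flats of the boss.
- wheel_two: grey change wheel lying flat: toothed disc 100 mm diameter, 14 mm thick, square boss 54 mm across flats on top (50 mm tall in all), 30.4 mm bore, with only TWO keyways (along +x and -x); does not fit; leave it. Origin at the centre of the underside, z up along the bore, x and y square to the flats of the boss.
- wheel_plain: grey change wheel lying flat: toothed disc 100 mm diameter, 14 mm thick, square boss 54 mm across flats on top (50 mm tall in all), 30.4 mm bore, plain, without keyways; does not fit; leave it. Origin at the centre of the underside, z up along the bore, x and y square to the flats of the boss.
- drive_head: grey drive head bolted to the table: housing 45 mm high, from -85 to +170 mm along its x and 150 mm wide; a motor block up to 94 mm high stands on it from x = +80 to +170 mm. Origin under the shaft, on the table.
- shaft_seat (a point): foot of the upright splined shaft, on the 60 mm flange, 51 mm above the table, on which the wheel must rest. z up; x and y point along the shaft's four teeth. 28 mm round core; teeth along +x, -x, +y, -y, 11 mm wide, reaching 21.5 mm from the axis, from the flange up to 36 mm. No chamfers: 1.1 mm play each side of a tooth, 1.2 mm round the core. A brake holds the shaft up to 1.2 N m.
- shaft_end (a point): centre of the shaft's top end face, 52 mm above shaft_seat, same axes. The last 16 mm below it are a plain 28 mm round nose without teeth. Here is the mouth of an unchamfered blind hole, 18.4 mm across and 32 mm deep. When the wheel is home this face stands 2 mm above its boss.
- plug: steel retaining plug, upright, 70 mm long: plain square-edged spigot 16.4 mm diameter and 26 mm long at the bottom, round flange 42 mm diameter from 26 to 34 mm, square grip 30 x 30 mm from 34 to 70 mm, its flats square to x and y. Origin at the bottom centre of the spigot, z up. 0.14 kg. It starts hanging loosely by its flange in the rack, its spigot in the rack's hole.
- plug_shoulder (a point): on the plug's axis at the underside of its flange, 26 mm above the spigot's bottom; this face rests on the shaft's end when the plug is home.
- rack: fixed wooden block 76 x 76 x 34 mm with a 23 mm hole through its middle, in which the plug is parked. Origin at the centre of its underside.
- box_far: green stock box with clear lid, 60 x 100 x 40 mm; a bystander. Origin at the centre of its underside.
- box_small: small blue stock box with clear lid, 50 x 50 x 30 mm; a bystander. Origin at the centre of its underside.
- box_left: green stock box with clear lid, 110 x 70 x 45 mm; a bystander. Origin at the centre of its underside.
- oil_bottle: amber bottle, 44 mm diameter, 150 mm tall; a bystander. Origin at the centre of its underside.
- movement: round steel movement plate lying flat, 70 mm diameter, 10 mm thick; a bystander. Origin at the centre of its underside.
- jar: glass jar with white cap, 56 mm diameter, 70 mm tall; a bystander. Origin at the centre of its underside.
- screwdriver: screwdriver lying on the table, 170 mm long along its own x, about 30 mm thick; a bystander. Origin at the centre of its underside.
There are look-alikes about, which are no part of the job. Leave any red look-alike of the plug alone.

How it is judged (in metres and radians):
On the way, in this order (a step that is already met when the one before it is completed fails the run):
1. the four-keyway wheel is fully home on the shaft (z of wheel_four in the frame of shaft_seat below 0.003 m and horizontal distance between wheel_four and shaft_seat below 0.004 m and angle between wheel_four's own z axis and vertical below 0.06 rad), for 0.2 s.
2. the plug is fully home in the shaft's end (z of plug_shoulder in the frame of shaft_end below 0.003 m and horizontal distance between plug_shoulder and shaft_end below 0.004 m and angle between plug's own z axis and vertical below 0.06 rad), for 0.2 s.
At the end, for the whole second after the job is handed in: The four-keyway wheel lies boss up on the flange (underside within 3 mm of it, axis within 4 mm of the shaft's, tilt under 0.06 rad), and the plug stands in the shaft's end (shoulder within 3 mm of the end face, axis within 4 mm, tilt under 0.06 rad), both at rest and released (all of step 1 and all of step 2 and linear speed of each of wheel_four, plug below 0.02 m/s); the robot touches nothing.
It fails at once if another wheel or a bystander is moved more than 25 mm or tipped over (distance of any of wheel_two, wheel_plain, box_far, box_small, box_left, oil_bottle, movement, jar, screwdriver from where it was at the start of the episode above 0.025 m or angle between any of oil_bottle, jar's own z axis and vertical above 0.5 rad).
It also fails if it takes over 59 s, if anything falls off the work surface, if the arm or the gripper's body presses on something with over 40 N, if the wrist force passes 120 N, or if a joint passes its speed limit or range.

ROBOT

A 7-joint arm with a two-finger parallel gripper is mounted at the origin on the work surface. World frame = base frame: x ahead of the robot, y to its left, z up, the work surface at z = 0. Lengths are in m, angles in degrees, forces in N, time in s.
With the tool pointing down it reaches from about 0.4 to 0.9 m from the base axis. Payload 5.5 kg.
Tool frame: the origin (TCP) lies at the very end of the fingers, on their centre line; the grasp point (between the pads) lies 19 mm behind it; z points along the fingers, y is the direction in which the jaws open and shut (so a half turn about z gives the same grasp; the last joint's range is limited). The gripper opens to 85 mm and grips with 20 to 120 N. Pads are 22 mm wide; open, the fingers measure 114 mm over their backs; the gripper's body (76 mm by 85 mm) begins 54 mm behind the grasp point. The pads swing forward as they close: fully open they stand 13 mm farther back than shut.
Start: joints at [83.377, 28.699, -24.465, 88.831, 12.651, 65.22, -12.049], TCP at [0.24, -0.604, 0.231] pointing down, gripper open.
Joint ranges: [-164.97, 164.97], [-17.58, 116.51], [-87.97, 89.64], [11.32, 138.91], [-80.73, 260.73], [10.89, 115.49], [-147.41, 147.41]. Speed limits (degrees/s): [147.25, 147.25, 180, 180, 180, 180, 180].

INTERFACE

Orientations are given as [roll, pitch, yaw] about the fixed x, y, z axes, in that order (R = Rz(yaw) Ry(pitch) Rx(roll)).
In Python, from bench import bot, eyes, close_job, finder gives the robot as it stands. The module is installed in compiled form; this text tells all that it offers.
- The arm moves only by the tool carry_out, never from a script. Its argument "steps" is a list of rows, each a list of 6 numbers: the shift along the tool's x, y, z in cm, then the turn, a rotation vector about the tool's x, y, z in rad. In form: [[dx, dy, dz, rx, ry, rz], ...]. A call has 1 to 20 rows; each row is the pose to reach, as a shift and turn from the pose measured when the call began, along the tool's axes at that moment; what a row does not reach only later rows make up. A row lasts 1/8 s, in which the tool goes at most 62.5 mm and 10.7 degrees, less where a joint would pass 70% of its speed; a pose out of reach is approached as far as the arm can. A call with a gripper value outside its range is refused whole. "grip" is the closure, from -1 (fully open) to 1 (shut), set as the call begins (left out, the last holds). The fingers move at their own pace and stop on an object; the grip force is fixed at half the most. Time passes only in rows, so rows that repeat a pose let the fingers close. It gives the time, the measured TCP pose, the force and the opening at its end, in the units of the state.
- bot.observe(): the state, without advancing time (a new reading comes with each control period).
- eyes.camera(name): name is "side" or "top"; returns a dict with "frame" (480x640x3 uint8, red, green, blue), "range_z" (480x640 float32, m along the optical axis (not along the pixel's ray), 0 where there is no reading), "fovy" (degrees; the focal length in pixels is half the picture's height over the tangent of half this angle, whatever the lens; pixels are square), "cx", "cy" (the principal point, pixels), "distortion" ([k1, k2, p1, p2, k3] as OpenCV has them; the pictures are not rectified), "eye" and "orientation" of the camera in the world. Camera axes: x right, y up, looking along -z (the intrinsics and any distortion apply to the point x, -y, -z); pixel columns grow to the right and rows downward; lengths in m; the calibration is good to about 2 mm. A picture is of the moment at which its call begins.
- close_job(): hands the job in, once; it reports no verdict.
Trained networks look in a picture, given as the dict that the camera call returned (one of the last four; its "shot" number tells which), for a name from the list of things; names that differ only in an ending like _2 or _b are one class to them, and where a whole thing is asked for, a point or a joint stands for the part that bears it (a point fixed in the world has none). Each returns a list of dicts, best first, with "p" (0 to 1); they miss things now and then, are a little off and sometimes report something else, mostly with a low value. They report only what shows in the picture. A call takes as long as a camera call. They do not tell look-alikes from the thing itself.
- finder.search_frame(picture, query): "box" ([centre column, centre row, width, height] in pixels, round what is visible of it).
- finder.spot_point(picture, query): "uv" ([column, row] in pixels: a listed point, or the origin of a listed thing).
The state is a dict: "time_s": time; "q": joint angles; "dq": joint speeds; "joint_efforts": joint torques, N m; "tcp_pos": TCP position; "orientation": TCP orientation; "contact_force": force on the tool from outside, world axes, zero at the start; "wrist_torque": the same for the moment, N m; "grip_width": finger opening in m.
Only numpy, scipy, OpenCV 4.12 (cv2) and the standard library are available. Lean on these libraries where they do the work, as an engineer would, in place of code of your own. Each camera call takes 0.05 s, during which the arm holds its last target.

## Working session

There is one attempt and no reset: what is moved stays moved. The work goes in short steps, Python scripts to look and compute and a tool call to move; the robot and the scene stay as the last step left them, time stands still between calls to the robot, and variables do not carry over. Pictures are saved under pics/ and viewed, and the job is handed in when it is done.

Besides the shell and the picture viewer there is one more tool, called after "Emit:" as a command line: name --pt "numbers of a row" for each row, then --argument value for the rest. carry_out: Moves the arm, as the interface text tells. Its arguments: {"type":"object","properties":{"steps":{"type":"array","items":{"type":"array","items":{"type":"number"}}},"grip":{"type":"number"}},"required":["steps"]}

```bash
mkdir -p pics; cat > h.py <<'E'
import numpy as np, cv2, pickle
from scipy.spatial.transform import Rotation as R
from bench import bot, eyes, finder
def cam(n,save=None):
    p=eyes.camera(n)
    if save: cv2.imwrite('pics/'+save,p['frame'][:,:,::-1])
    return p
E
python3 - <<'E'
from h import *
print(bot.observe())
for n in ['side','top']:
    p=cam(n,n+'0.png')
    print({k:v for k,v in p.items() if k not in('frame','range_z')})
    for q in ['wheel_four','wheel_two','wheel_plain','plug','plug_shoulder','shaft_seat','shaft_end','rack','drive_head','box_far','box_small','box_left','oil_bottle','movement','jar','screwdriver']:
        s=finder.spot_point(p,q); print(n,q,[(np.round(d['uv']).tolist(),round(d['p'],2)) for d in s[:4]])
    pickle.dump(p,open(n+'0.pkl','wb'))
print(bot.observe()['time_s'])
E
```

```text
{'time_s': 0.0, 'q': array([ 83.37627821,  28.75571271, -24.45394651,  88.89141204,
        12.65263323,  65.21975697, -12.04731387]), 'dq': array([-0.03500157, -0.02074243, -0.02660597,  0.06574752, -0.02307427,
        0.03754872, -0.01642516]), 'joint_efforts': array([ 3.96251962e-04, -5.69523168e+01, -5.81561342e+00, -2.80938309e+01,
        1.08751614e-02,  1.18519168e-02, -7.25020470e-06]), 'tcp_pos': array([ 0.24007753, -0.60329143,  0.23023988]), 'orientation': array([-1.79887108e+02, -3.07356119e-03,  2.17103363e+01]), 'contact_force': array([ 0.93441145, -0.68423199,  0.02360725]), 'wrist_torque': array([0.0018411 , 0.0097051 , 0.04078953]), 'grip_width': 0.08533073028186287}
{'fovy': 54.834654032038486, 'cx': 319.7242280682126, 'cy': 238.03418686597976, 'distortion': array([0.0413144, 0.       , 0.       , 0.       , 0.       ]), 'eye': array([ 0.36544472, -0.72603683,  0.80289812]), 'orientation': array([ 48.20336379,   1.13233867, -11.74276195]), 'shot': 1}
side wheel_four [([316.0, 296.0], 0.85), ([382.0, 296.0], 0.59)]
side wheel_two [([382.0, 298.0], 0.72)]
side wheel
[... 1230 characters left out ...]
_plain [([452.0, 212.0], 0.46)]
top plug [([457.0, 215.0], 0.81), ([464.0, 181.0], 0.81), ([487.0, 243.0], 0.48)]
top plug_shoulder [([492.0, 243.0], 0.84), ([457.0, 213.0], 0.83), ([466.0, 180.0], 0.69)]
top shaft_seat [([225.0, 242.0], 0.48)]
top shaft_end [([219.0, 235.0], 0.68)]
top rack [([453.0, 212.0], 0.8), ([233.0, 242.0], 0.59)]
top drive_head [([229.0, 243.0], 0.95)]
top box_far [([367.0, 163.0], 0.65), ([456.0, 210.0], 0.36)]
top box_small []
top box_left [([140.0, 261.0], 0.81)]
top oil_bottle [([316.0, 243.0], 0.54)]
top movement [([419.0, 191.0], 0.55), ([478.0, 276.0], 0.34), ([364.0, 211.0], 0.27)]
top jar [([474.0, 277.0], 0.91)]
top screwdriver [([459.0, 214.0], 0.72)]
1.7
```

View pics/side0.png

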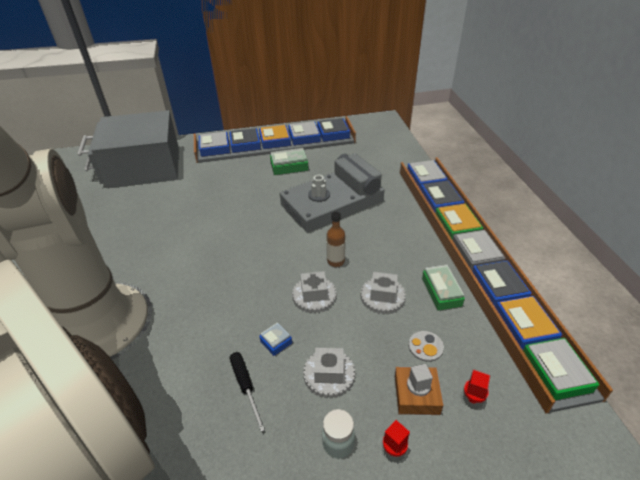

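View pics/top0.png

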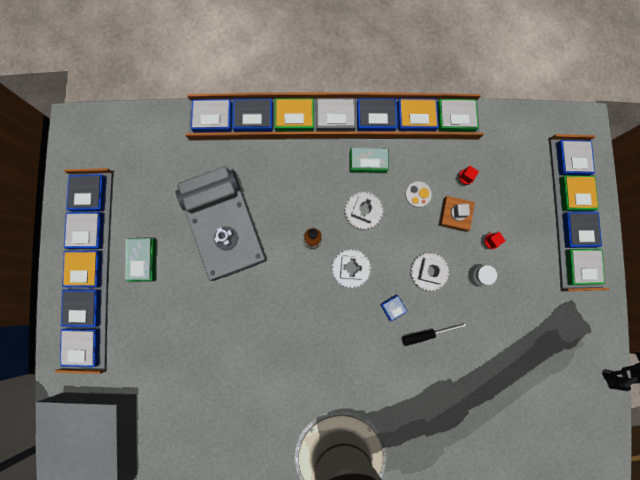

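```bash
cat >> h.py <<'E'
def K(p):
    f=240/np.tan(np.radians(p['fovy']/2)); return np.array([[f,0,p['cx']],[0,f,p['cy']],[0,0,1.]])
def cloud(p):
    v,u=np.mgrid[0:480,0:640].astype(float)
    n=cv2.undistortPoints(np.stack([u.ravel(),v.ravel()],1)[:,None],K(p),p['distortion']).reshape(-1,2)
    z=p['range_z'].ravel().astype(float)
    c=np.stack([n[:,0]*z,-n[:,1]*z,-z],1)
    Rm=R.from_euler('xyz',p['orientation'],degrees=True).as_matrix()
    W=(c@Rm.T+p['eye']).reshape(480,640,3); W[p['range_z']==0]=np.nan
    return W
def proj(p,X):
    Rm=R.from_euler('xyz',p['orientation'],degrees=True).as_matrix()
    c=(np.atleast_2d(X)-p['eye'])@Rm; c=c*[1,-1,-1]
    return cv2.projectPoints(c,np.zeros(3),np.zeros(3),K(p),p['distortion'])[0].reshape(-1,2)
def plane_pt(p,uv,z):
    n=cv2.undistortPoints(np.array(uv,float).reshape(-1,1,2),K(p),p['distortion']).reshape(-1,2)
    Rm=R.from_euler('xyz',p['orientation'],degrees=True).as_matrix()
    d=np.stack([n[:,0],-n[:,1],-np.ones(len(n))],1)@Rm.T
    return p['eye']+d*((z-p['eye'][2])/d[:,2])[:,None]
E
python3 - <<'E'
from h import *
P={n:pickle.load(open(n+'0.pkl','rb')) for n in ['side','top']}
for n,p in P.items():
    W=cloud(p); pickle.dump(W,open(n+'W.pkl','wb'))
    def crop(c,r,h,name):
        im=p['frame'][r-h:r+h,c-h:c+h,::-1]; return cv2.resize(im,(390,390),interpolation=cv2.INTER_CUBIC)
    L={'top':[(351,268,27),(460,211,27),(225,236,40)],'side':[(315,290,30),(420,385,35),(320,190,45)]}[n]
    cv2.imwrite(f'pics/{n}c.png',cv2.resize(np.hstack([crop(*l,'') for l in L]),(798,266)))
T=pickle.load(open('topW.pkl','rb'))
for nm,(c,r) in dict(w4=(351,268),plug=(460,211),shaft=(222,236),w2=(364,211),wp=(431,271)).items():
    B=T[r-35:r+35,c-35:c+35].reshape(-1,3); B=B[np.isfinite(B[:,2])]
    print(nm,np.round(np.histogram(B[:,2],bins=np.arange(-.01,.13,.005))[0]))
print(T[440,200],T[300,300])
E
```

```text
w4 [  32 1503 2129  159  369  270   29    7    5   12   17  121  160    6
    0    2    3    1    2    3    6   13   18    8    2    1    0    0]
plug [  46 1466 1972  210   63   20   29   58  383  256   60   30   22   31
   24   41   54   91   31    0    0    0    0    0    0    0    0    0]
shaft [   7  263  466   32    4   11    7   10    9   46 1257 1971  284   44
   30   29   48   31   34   81  122   35   46   20    0    0    0    0]
w2 [  46 1486 2196  170  322  273   19    9   17   16   14  138  169    7
    0    0    0    0    0    0    0    0    0    0    0    0    0    0]
wp [  40 1494 2094  162  360  223   39   29   50   20   24  157  182    8
    0    0    0    0    0    0    0    0    0    0    0    0    0    0]
[0.04518986 0.35550715 0.00062895] [0.39714893 0.09844755 0.00253549]
```

View pics/topc.png

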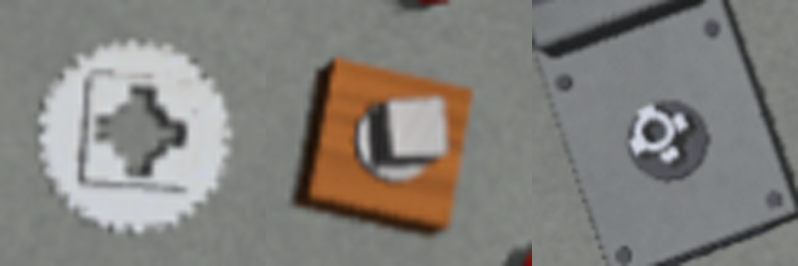

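View pics/sidec.png

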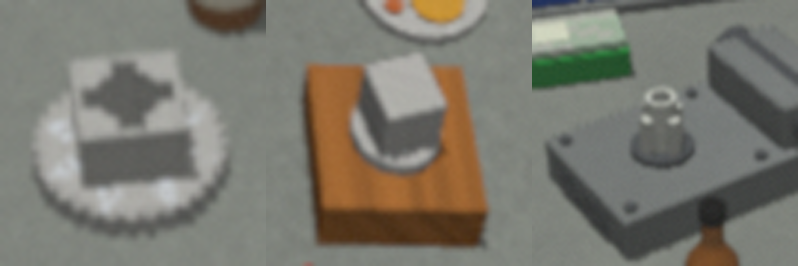

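```bash
python3 - <<'E'
from h import *
from scipy import ndimage as nd
P={n:pickle.load(open(n+'0.pkl','rb')) for n in ['side','top']}
p=P['top'];T=pickle.load(open('topW.pkl','rb'));S=pickle.load(open('sideW.pkl','rb'))
def sel(W,lo,hi,c,r,h):
    m=(W[...,2]>lo)&(W[...,2]<hi); k=np.zeros_like(m);k[r-h:r+h,c-h:c+h]=1
    m&=k; l,n=nd.label(m,np.ones((3,3)))
    if n==0:return m
    return l==1+np.argmax(nd.sum(m,l,range(1,n+1)))
def rep(nm,cam,W,lo,hi,c,r,h,z):
    m=sel(W,lo,hi,c,r,h); v,u=np.nonzero(m); X=plane_pt(P[cam],np.stack([u,v],1),z)[:,:2]
    rect=cv2.minAreaRect((X*1000).astype(np.float32))
    print(nm,cam,m.sum(),'cent',np.round(X.mean(0)*1e3,1),'rect',np.round(rect[0],1),np.round(rect[1],1),round(rect[2],1),'mean depth z',np.round(W[m].mean(0)*1e3,1))
for nm,c,r in [('w4',351,268),('w2',364,211),('wp',431,271)]:
    rep(nm+' boss','top',T,.042,.065,c,r,25,.05)
    rep(nm+' disc','top',T,.008,.065,c,r,27,.014)
rep('w4 boss','side',S,.045,.065,315,290,30,.05)
rep('plugtop','top',T,.068,.09,460,211,25,.078)
rep('plugtop','side',S,.072,.09,420,375,30,.078)
rep('plugflange','top',T,.0375,.09,460,211,25,.042)
rep('rack','top',T,.025,.09,460,211,25,.034)
rep('shaft end','top',T,.095,.12,222,236,18,.103)
rep('shaft end','side',S,.097,.12,320,180,25,.103)
rep('shaft teeth','top',T,.075,.12,222,236,18,.087)
rep('housing','top',T,.035,.058,222,236,70,.045)
for nm,c,r in [('bottle',313,237),('jar',486,275),('red1',494,241),('red2',468,175),('movement',419,194),('boxfar',369,160),('boxs',394,308)]:
    rep(nm,'top',T,.007,.2,c,r,25,.03)
g=T[300:330,200:320,2]; print(np.nanmean(g),np.nanstd(g))
E
```

```text
w4 boss top 296 cent [477.  -32.6] rect [476.8 -32.1] [54.5 54.3] 84.9 mean depth z [477.  -32.6  50.2]
w4 disc top 1007 cent [476.8 -32. ] rect [477.  -33.1] [97.6 97.5] 89.2 mean depth z [476.  -30.9  25.6]
w2 boss top 319 cent [627.7 -68.8] rect [627.4 -68.7] [54.1 55.8] 67.3 mean depth z [627.6 -68.7  50.2]
w2 disc top 1003 cent [627.3 -68.6] rect [629.  -69.1] [96.9 98.3] 88.8 mean depth z [624.8 -67.   27. ]
wp boss top 365 cent [ 465.3 -236.2] rect [ 465.3 -235.8] [55.1 55.1] 75.1 mean depth z [ 465.3 -236.1   50.1]
wp disc top 1060 cent [ 465.2 -236. ] rect [ 465.  -236.5] [98.7 97. ] 43.8 mean depth z [ 464.4 -232.4   27.9]
w4 boss side 317 cent [478.7 -38.3] rect [478.6 -37.8] [58.3 53.9] 84.7 mean depth z [478.9 -37.2  48.8]
plugtop top 149 cent [ 613.8 -311.3] rect [ 613.7 -310.4] [31.3 30.6] 89.6 mean depth z [ 613.9 -311.4   77.5]
plugtop side 289 cent [ 618.1 -317.3] rect [ 617.8 -317.1] [31.3 32.3] 2.8 mean depth z [ 618.1 -317.2   77.9]
plugflange top 252 cent [ 616.5 -316.4] rect [ 615.3 -316.6] [49.1 42. ] 89.6 mean depth z [ 612.1 -308.6   65.6]
rack top 845 cent 
[... 610 characters left out ...]
8 103.9]
jar top 511 cent [ 451.1 -371. ] rect [ 450.  -370.2] [75.2 56.6] 89.0 mean depth z [ 449.9 -360.8   57.1]
red1 top 262 cent [ 543.7 -406.9] rect [ 544.5 -406.1] [42.6 52.2] 35.3 mean depth z [ 540.3 -395.9   57.2]
red2 top 264 cent [ 717.2 -347. ] rect [ 718.1 -346.5] [41.  55.8] 43.2 mean depth z [ 709.8 -337.3   57.6]
movement top 391 cent [ 665.7 -211.4] rect [ 666.  -210.9] [63.4 64.1] 87.7 mean depth z [ 670.2 -216.1   10. ]
boxfar top 941 cent [757.3 -84.8] rect [757.2 -85.1] [100.3  67.2] 87.9 mean depth z [755.1 -83.8  37.4]
boxs top 407 cent [ 374.2 -137.2] rect [ 374.2 -137.3] [51.1 51.2] 29.2 mean depth z [ 374.2 -137.6   28. ]
0.0006724528982129684 0.0024246124808126905
```

```bash
python3 - <<'E'
from h import *
P={n:pickle.load(open(n+'0.pkl','rb')) for n in ['side','top']}
def teeth(c,yaw):
    pts=[]
    segs=[]
    for k in range(4):
        Rm=R.from_euler('z',yaw+90*k,degrees=True).as_matrix()
        q=np.array([[12.9,5.5,0],[21.5,5.5,0],[21.5,-5.5,0],[12.9,-5.5,0]])/1e3@Rm.T+[c[0],c[1],.087]
        segs.append(q)
    a=np.linspace(0,2*np.pi,40)
    for r,z in((14,.103),(9.2,.103),(30,.051)):
        segs.append(np.stack([c[0]+r/1e3*np.cos(a),c[1]+r/1e3*np.sin(a),0*a+z],1))
    return segs
def wheel(c,yaw):
    Rm=R.from_euler('z',yaw,degrees=True).as_matrix()
    sq=np.array([[27,27,50],[-27,27,50],[-27,-27,50],[27,-27,50],[27,27,50]])/1e3
    key=[]
    a=np.linspace(0,2*np.pi,40)
    segs=[sq@Rm.T+[c[0],c[1],0],np.stack([c[0]+.05*np.cos(a),c[1]+.05*np.sin(a),0*a+.014],1)]
    for k in range(4):
        R2=R.from_euler('z',yaw+90*k,degrees=True).as_matrix()
        segs.append(np.array([[13.5,6.6,50],[23,6.6,50],[23,-6.6,50],[13.5,-6.6,50]])/1e3@R2.T+[c[0],c[1],0])
    return segs
def plug(c,yaw):
    Rm=R.from_euler('z',yaw,degrees=True).as_matrix()
    sq=np.array([[15,15,78],[-15,15,78],[-15,-15,78],[15,-15,78],[15,15,78]])/1e3
    a=np.linspace(0,2*np.pi,40)
    return [sq@Rm.T+[c[0],c[1],0],np.stack([c[0]+.021*np.cos(a),c[1]+.021*np.sin(a),0*a+.042],1)]
def draw(p,u,v,h,segs,off=(0,0,0)):
    s=400//(2*h); im=cv2.resize(p['frame'][v-h:v+h,u-h:u+h,::-1],None,fx=s,fy=s,interpolation=cv2.INTER_CUBIC)
    im0=im.copy()
    for q in segs:
        uv=(proj(p,q+np.array(off))-[u-h,v-h]+.5)*s
        cv2.polylines(im,[np.round(uv).astype(int)],False,(0,0,255),1)
    return cv2.resize(np.vstack([im0,im]),(266,532))
o=[draw(P['top'],222,236,18,teeth((.554,.282),20)),draw(P['top'],351,268,24,wheel((.477,-.0325),-5)),draw(P['top'],460,211,20,plug((.614,-.311),0))]
cv2.imwrite('pics/ov1.png',np.hstack(o))
o=[draw(P['side'],320,188,22,teeth((.554,.282),20)),draw(P['side'],315,290,26,wheel((.477,-.0325),-5)),draw(P['side'],420,385,26,plug((.614,-.311),0))]
cv2.imwrite('pics/ov2.png',np.hstack(o))
E
cat > /dev/null
```

```text
(no output)
```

View pics/ov1.png

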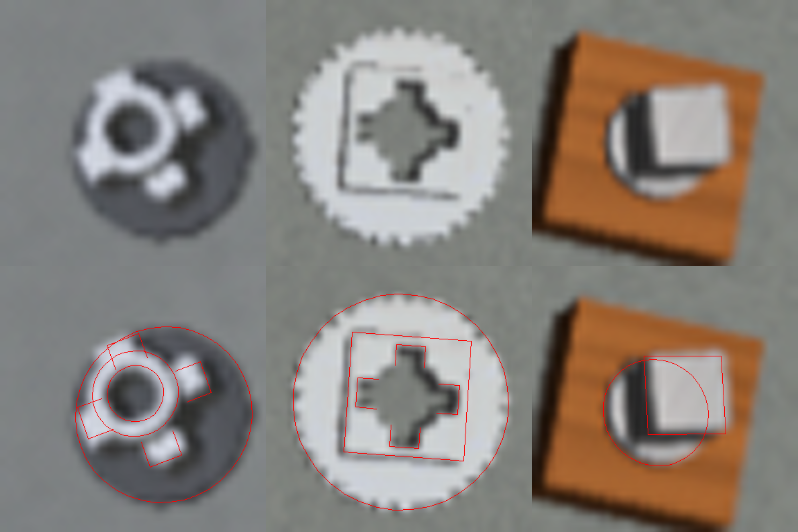

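View pics/ov2.png

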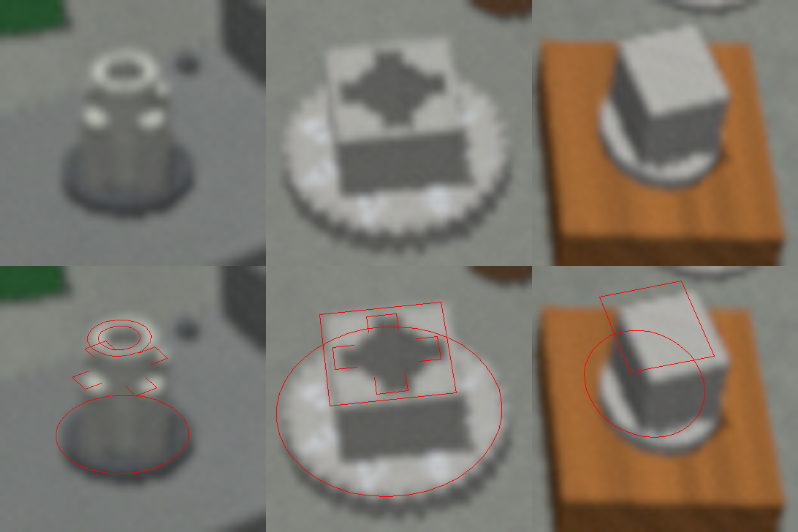

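```bash
python3 - <<'E'
from h import *
from scipy.optimize import minimize
p=pickle.load(open('top0.pkl','rb'))
g=cv2.cvtColor(p['frame'],cv2.COLOR_RGB2GRAY).astype(float)
S=8
def model(c,yaw,u0,v0,h):
    im=np.zeros((2*h*S,2*h*S),np.float32)
    def pl(X,val):
        uv=(proj(p,X)-[u0-h,v0-h]+.5)*S; cv2.fillPoly(im,[np.round(uv*16).astype(np.int32)],val,shift=4)
    a=np.linspace(0,2*np.pi,60)
    circ=lambda r,z:np.stack([c[0]+r/1e3*np.cos(a),c[1]+r/1e3*np.sin(a),0*a+z],1)
    for k in range(4):
        Rm=R.from_euler('z',yaw+90*k,degrees=True).as_matrix()
        pl(np.array([[10,5.5,0],[21.5,5.5,0],[21.5,-5.5,0],[10,-5.5,0]])/1e3@Rm.T+[c[0],c[1],.087],1.)
    # dark side of nose between z .087 and .103
    for z in np.linspace(.087,.102,8): pl(circ(14,z),.45)
    pl(circ(14,.103),1.); pl(circ(9.2,.103),.1)
    im=cv2.GaussianBlur(im,(0,0),S*.45)
    return cv2.resize(im,(2*h,2*h),interpolation=cv2.INTER_AREA)
u0,v0,h=221,234,9
d=g[v0-h:v0+h,u0-h:u0+h]
def cost(x):
    m=model(x[:2]/1e3,x[2],u0,v0,h); return -np.corrcoef(m.ravel(),d.ravel())[0,1]
best=None
for y in range(0,90,10):
    r=minimize(cost,[554,282,y],method='Nelder-Mead',options=dict(initial_simplex=[[554,282,y],[556,282,y],[554,284,y],[553,281,y+8]]))
    print(np.round(r.x,1),round(r.fun,3))
E
```

```text
[553.9 283.8  29. ] -0.838
[553.9 283.6  28.1] -0.839
[553.9 283.6  28.1] -0.839
[554.2 283.9  28.4] -0.838
[554.  283.5  28.3] -0.839
[554.  283.7  29.2] -0.838
[554.  283.6  28.1] -0.839
[553.9 283.6  28.1] -0.839
[554.  283.7 118. ] -0.839
```

```bash
cat > fit.py <<'E'
from h import *
from scipy.optimize import minimize
S=8
def model(p,c,yaw,u0,v0,h,val):
    # val: tooth top, wall, ring, hole, flange, housing
    im=np.full((2*h*S,2*h*S),val[5],np.float32)
    def pl(X,v):
        uv=(proj(p,X)-[u0-h,v0-h]+.5)*S; cv2.fillPoly(im,[np.round(uv*16).astype(np.int32)],float(v),shift=4)
    a=np.linspace(0,2*np.pi,60)
    circ=lambda r,z:np.stack([c[0]+r/1e3*np.cos(a),c[1]+r/1e3*np.sin(a),0*a+z],1)
    def teeth(z,v):
        for k in range(4):
            Rm=R.from_euler('z',yaw+90*k,degrees=True).as_matrix()
            pl(np.array([[10,5.5,0],[21.5,5.5,0],[21.5,-5.5,0],[10,-5.5,0]])/1e3@Rm.T+[c[0],c[1],z],v)
    pl(circ(30,.051),val[4])
    for z in np.linspace(.051,.0865,14): pl(circ(14,z),val[1]); teeth(z,val[1])
    teeth(.087,val[0])
    for z in np.linspace(.087,.1025,8): pl(circ(14,z),val[1])
    pl(circ(14,.103),val[2]); pl(circ(9.2,.103),val[3])
    im=cv2.GaussianBlur(im,(0,0),S*.5)
    return cv2.resize(im,(2*h,2*h),interpolation=cv2.INTER_AREA)
E
python3 - <<'E'
from fit import *
for n,(u0,v0,h) in dict(top=(222,236,12),side=(320,190,17)).items():
    p=pickle.load(open(n+'0.pkl','rb'))
    g=cv2.cvtColor(p['frame'],cv2.COLOR_RGB2GRAY).astype(float)
    d=g[v0-h:v0+h,u0-h:u0+h].ravel()
    def cost(x,out=False):
        # linear solve for region values
        B=np.stack([model(p,x[:2]/1e3,x[2],u0,v0,h,np.eye(6)[i]).ravel() for i in range(6)],1)
        s,*_=np.linalg.lstsq(B,d,rcond=None); 
        if out: return s,(B@s).reshape(2*h,2*h)
        return np.sqrt(np.mean((B@s-d)**2))
    c0=[554,283] if n=='top' else [555,279]
    best=None
    for y in (5,20,35,50,70):
        r=minimize(cost,[*c0,y],method='Nelder-Mead',options=dict(maxiter=120,initial_simplex=[[*c0,y],[c0[0]+2,c0[1],y],[c0[0],c0[1]+2,y],[*c0,y+8]]))
        print(n,y,np.round(r.x,1),round(r.fun,2))
        if best is None or r.fun<best.fun:best=r
    s,m=cost(best.x,True); print(np.round(s))
    cv2.imwrite(f'pics/fit_{n}.png',cv2.resize(np.hstack([d.reshape(2*h,2*h),m]),(700,350),interpolation=cv2.INTER_CUBIC).clip(0,255))
E
```

```text
top 5 [553.6 283.4  28.4] 8.03
top 20 [553.7 283.4  27.8] 8.06
top 35 [553.7 283.3  28.4] 8.13
top 50 [553.6 283.4  28.3] 8.04
top 70 [553.8 283.8  71.1] 26.48
[216.  60. 219.  74.  81. 129.]
side 5 [556.2 280.3  27.8] 9.89
side 20 [555.9 279.8  28.5] 9.92
side 35 [556.3 280.1  28.3] 9.91
side 50 [556.3 280.2  27.9] 9.88
side 70 [556.  280.3 117.8] 9.88
[185. 100. 184. 113.  75. 120.][ WARN:0@68.346] global loadsave.cpp:1063 imwrite_ Unsupported depth image for selected encoder is fallbacked to CV_8U.
```

View pics/fall.png

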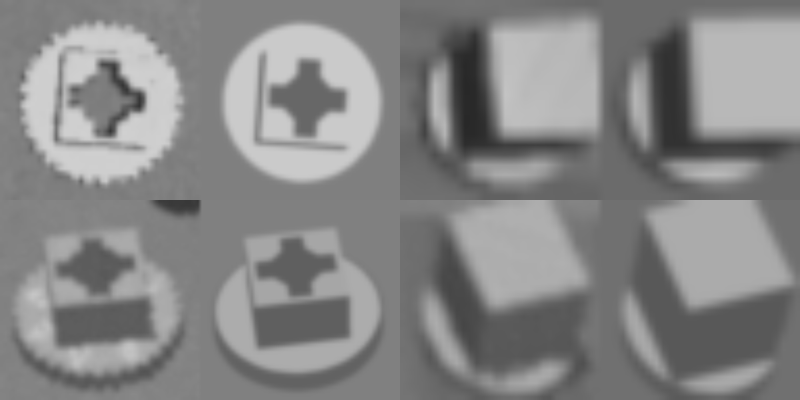

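```bash
cat >> h.py <<'E'
def to(x,y,z,yaw,roll=180,pitch=0,s=None):
    s=s or bot.observe()
    R0=R.from_euler('xyz',s['orientation'],degrees=True); R1=R.from_euler('xyz',[roll,pitch,yaw],degrees=True)
    d=R0.inv().apply(np.array([x,y,z])-s['tcp_pos'])*100; r=(R0.inv()*R1).as_rotvec()
    n=max(np.linalg.norm(d)/6.25,np.degrees(np.linalg.norm(r))/10.7)
    print('row',np.round(d,2).tolist()+np.round(r,4).tolist(),'rows>=',round(n,1))
def st():
    s=bot.observe(); print('t',round(s['time_s'],2),'tcp',np.round(s['tcp_pos']*1e3,1),'ori',np.round(s['orientation'],2),'F',np.round(s['contact_force'],1),'M',np.round(s['wrist_torque'],2),'w',round(s['grip_width']*1e3,1),'q',np.round(s['q']))
E
python3 - <<'E'
from h import *
st(); to(.478,-.0333,.19,85.3)
E
```

```text
t 1.7 tcp [ 240.4 -603.9  231.3] ori [-180.     -0.     21.71] F [ 0.4  0.9 -0.4] M [-0.   -0.02  0.02] w 85.4 q [ 83.  29. -24.  89.  13.  65. -12.]
row [43.18, -44.23, 4.13, 0.0, -0.0, -1.1099] rows>= 9.9
```

Emit:
carry_out --pt "43.2 -44.2 4.1 0 0 -1.11" --pt "43.2 -44.2 4.1 0 0 -1.11" --pt "43.2 -44.2 4.1 0 0 -1.11" --pt "43.2 -44.2 4.1 0 0 -1.11" --pt "43.2 -44.2 4.1 0 0 -1.11" --pt "43.2 -44.2 4.1 0 0 -1.11" --pt "43.2 -44.2 4.1 0 0 -1.11" --pt "43.2 -44.2 4.1 0 0 -1.11" --pt "43.2 -44.2 4.1 0 0 -1.11" --pt "43.2 -44.2 4.1 0 0 -1.11" --pt "43.2 -44.2 4.1 0 0 -1.11" --pt "43.2 -44.2 4.1 0 0 -1.11" --pt "43.2 -44.2 4.1 0 0 -1.11" --pt "43.2 -44.2 4.1 0 0 -1.11" --grip -1

```text
time_s: 3.45
tcp_pos: [0.478, -0.0351, 0.1903]
orientation: [-180.0, 0.0, 85.1]
contact_force: [0.7, -0.2, -0.5]
grip_width: 0.0854
```

```bash
python3 - <<'E'
from h import *
st(); to(.478,-.0333,.020,85.3)
E
```

```text
t 3.45 tcp [478.  -35.1 190.3] ori [-1.800e+02  4.000e-02  8.514e+01] F [ 0.7 -0.2 -0.5] M [-0.03  0.02 -0.  ] w 85.4 q [ 45.  19. -52. 114.  19.  55. -21.]
row [0.2, -0.02, 17.03, -0.0001, 0.0007, -0.0029] rows>= 2.7
```

Emit:
carry_out --pt "0.2 0 6 0 0 0" --pt "0.2 0 12 0 0 0" --pt "0.2 0 15 0 0 0" --pt "0.2 0 16.5 0 0 0" --pt "0.2 0 17 0 0 0" --pt "0.2 0 17 0 0 0"

```text
time_s: 4.2
tcp_pos: [0.479, -0.0335, 0.0211]
orientation: [179.9, 0.0, 85.1]
contact_force: [-0.0, 0.3, 0.6]
grip_width: 0.0854
```

```bash
python3 - <<'E'
from h import *
st()
p=cam('side','s1.png'); im=p['frame'][200:400,200:460,::-1]; cv2.imwrite('pics/s1c.png',cv2.resize(im,(780,600)))
E
```

```text
t 4.2 tcp [479.  -33.5  21.1] ori [1.7992e+02 5.0000e-02 8.5110e+01] F [-0.   0.3  0.6] M [ 0.04 -0.01  0.01] w 85.4 q [ 33.  35. -39. 120.  37.  37. -36.]
```

View pics/s1c.png

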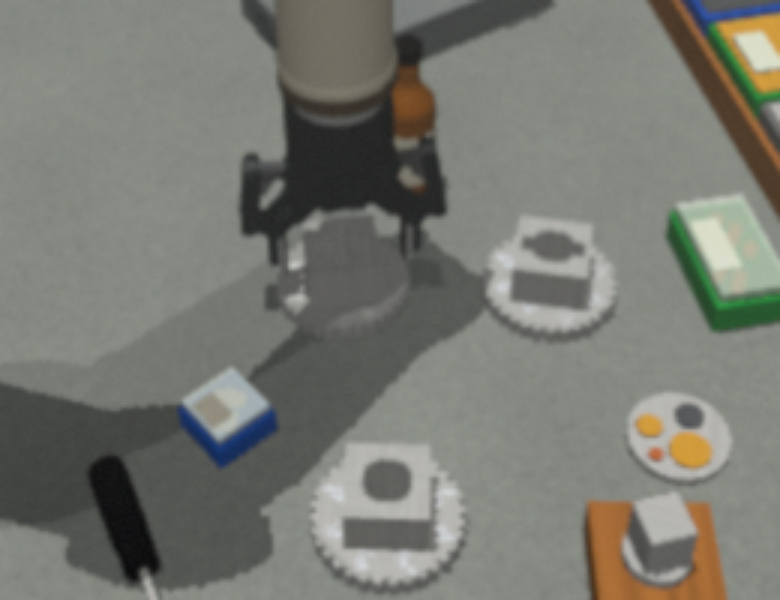

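Emit:
carry_out --pt "0 0 0 0 0 0" --pt "0 0 0 0 0 0" --pt "0 0 0 0 0 0" --pt "0 0 0 0 0 0" --pt "0 0 0 0 0 0" --pt "0 0 0 0 0 0" --grip 1

```text
time_s: 5.0
tcp_pos: [0.4794, -0.0338, 0.0224]
orientation: [179.9, 0.1, 85.1]
contact_force: [-3.7, -0.3, 9.5]
grip_width: 0.0527
```

```bash
python3 - <<'E'
from h import *
st(); to(.478,-.0333,.21,85.3)
E
```

```text
t 5.0 tcp [479.4 -33.8  22.4] ori [1.7986e+02 1.2000e-01 8.5100e+01] F [-3.7 -0.3  9.5] M [-0.01  0.76 -0.04] w 52.7 q [ 33.  35. -39. 120.  37.  37. -36.]
row [-0.01, -0.09, -18.76, 0.0024, 0.0021, -0.0034] rows>= 3.0
```

Emit:
carry_out --pt "0 0 -2 0 0 0" --pt "0 0 -8 0 0 0" --pt "0 0 -14 0 0 0" --pt "0 0 -18.7 0 0 0" --pt "0 0 -18.7 0 0 0"

```text
time_s: 5.62
tcp_pos: [0.4813, -0.0335, 0.2127]
orientation: [179.4, 0.2, 85.1]
contact_force: [0.7, -0.3, -3.5]
grip_width: 0.0529
```

```bash
python3 - <<'E'
from h import *
st(); to(.478,.2,.21,105); to(.554,.2824,.21,118.2)
p=cam('side','s2.png'); im=p['frame'][150:350,200:460,::-1]; cv2.imwrite('pics/s2c.png',cv2.resize(im,(780,600)))
E
```

```text
t 5.62 tcp [481.3 -33.5 212.7] ori [179.45   0.23  85.08] F [ 0.7 -0.3 -3.5] M [ 0.01  0.02 -0.05] w 52.9 q [ 47.  18. -54. 113.  17.  57. -20.]
row [23.23, -2.34, 0.16, 0.0088, 0.0056, -0.3477] rows>= 3.7
row [32.09, 4.53, 0.19, 0.0082, 0.0066, -0.5781] rows>= 5.2
```

View pics/s2c.png

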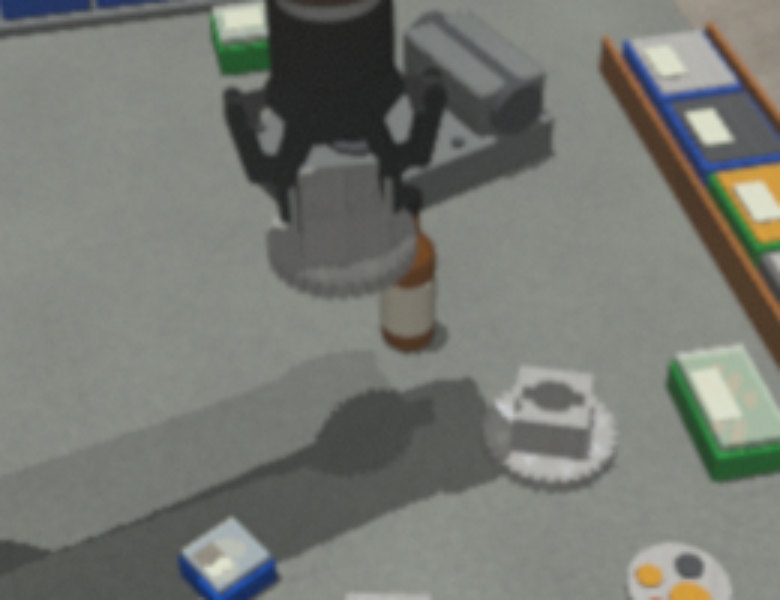

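Emit:
carry_out --pt "32.1 4.5 0.2 0.008 0.0066 -0.578" --pt "32.1 4.5 0.2 0.008 0.0066 -0.578" --pt "32.1 4.5 0.2 0.008 0.0066 -0.578" --pt "32.1 4.5 0.2 0.008 0.0066 -0.578" --pt "32.1 4.5 0.2 0.008 0.0066 -0.578" --pt "32.1 4.5 0.2 0.008 0.0066 -0.578" --pt "32.1 4.5 0.2 0.008 0.0066 -0.578" --pt "32.1 4.5 0.2 0.008 0.0066 -0.578"

```text
time_s: 6.68
tcp_pos: [0.5518, 0.2793, 0.2058]
orientation: [-179.6, -0.0, 118.1]
contact_force: [0.6, -0.5, -3.2]
grip_width: 0.0534
```

```bash
python3 - <<'E'
from h import *
st(); to(.554,.2824,.142,118.2)
E
```

```text
t 6.67 tcp [551.8 279.3 205.8] ori [-1.7964e+02 -4.0000e-02  1.1806e+02] F [ 0.6 -0.5 -3.2] M [-0.05 -0.04  0.  ] w 53.4 q [  9.  36. -55.  94.  32.  67. -26.]
row [0.17, 0.38, 6.38, -0.0063, -0.0007, -0.0024] rows>= 1.0
```

Emit:
carry_out --pt "0.2 0.4 3 -0.006 0 -0.002" --pt "0.2 0.4 6 -0.006 0 -0.002" --pt "0.2 0.4 6.4 -0.006 0 -0.002" --pt "0.2 0.4 6.4 -0.006 0 -0.002"

```text
time_s: 7.18
tcp_pos: [0.5546, 0.2816, 0.1423]
orientation: [-180.0, -0.0, 118.1]
contact_force: [-0.1, 0.4, -2.2]
grip_width: 0.0531
```

```bash
python3 - <<'E'
from h import *
st()
p=cam('side','s3.png'); im=p['frame'][100:250,220:420,::-1]; cv2.imwrite('pics/s3c.png',cv2.resize(im,(800,600),interpolation=cv2.INTER_CUBIC))
pickle.dump(p,open('side3.pkl','wb'))
E
```

```text
t 7.17 tcp [554.6 281.6 142.3] ori [-1.7999e+02 -2.0000e-02  1.1807e+02] F [-0.1  0.4 -2.2] M [ 0.06  0.   -0.05] w 53.1 q [  7.  40. -53.  97.  36.  61. -29.]
```

View pics/s3c.png

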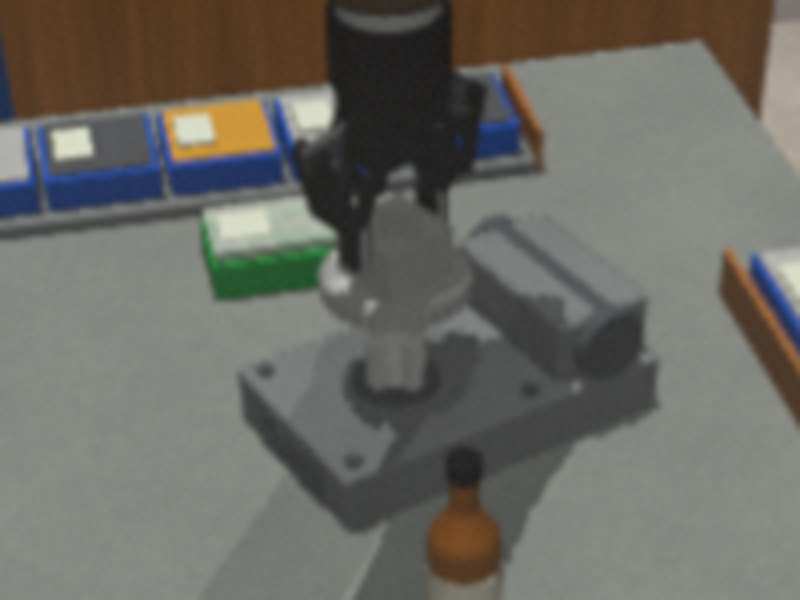

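```bash
cat > ov.py <<'E'
from fit2 import *
def overlay(p,c,yaw,dz,u0,v0,h,name,layers=None):
    s=12; im=cv2.resize(p['frame'][v0-h:v0+h,u0-h:u0+h,::-1],None,fx=s,fy=s,interpolation=cv2.INTER_CUBIC)
    im=np.clip(im.astype(float)*1.5,0,255).astype(np.uint8); b=im.copy()
    Rm=R.from_euler('z',yaw,degrees=True).as_matrix()[:2,:2]
    for poly,z in layers or [(circ(50),0),(circ(50),.014),(sq(27),.014),(sq(27),.05)]:
        X=np.c_[poly/1e3@Rm.T+np.array(c),np.full(len(poly),z+dz)]
        uv=(proj(p,X)-[u0-h,v0-h]+.5)*s
        cv2.polylines(im,[np.round(uv).astype(int)],True,(0,0,255),1)
    cv2.imwrite('pics/'+name,cv2.resize(np.hstack([b,im]),(800,400)))
E
python3 - <<'E'
from ov import *
p=pickle.load(open('side3.pkl','rb'))
overlay(p,(.5562,.2802),28.1,.1205,319,172,26,'ov3.png')
E
```

```text
(no output)
```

View pics/ov3.png

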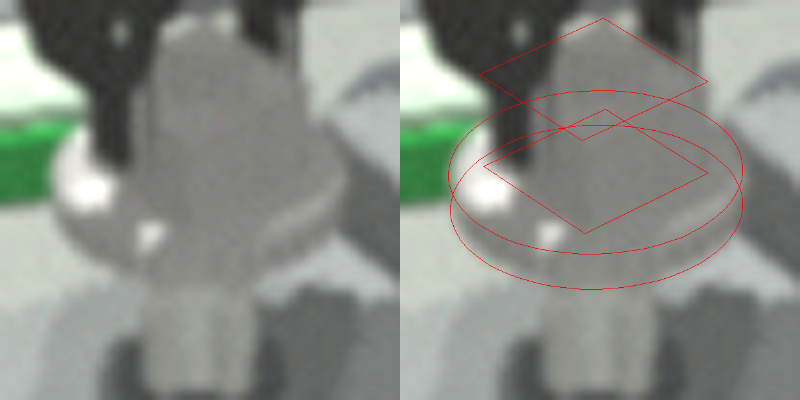

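Emit:
carry_out --pt "0 0 0.7 0 0 0" --pt "0 0 1.3 0 0 0" --pt "0 0 1.6 0 0 0" --pt "0 0 1.9 0 0 0" --pt "0 0 2.2 0 0 0" --pt "0 0 2.2 0 0 0"

```text
time_s: 7.98
tcp_pos: [0.5545, 0.2825, 0.1207]
orientation: [180.0, -0.1, 118.1]
contact_force: [-0.9, 1.1, -4.0]
grip_width: 0.053
```

```bash
python3 - <<'E'
from h import *
st()
E
```

```text
t 7.97 tcp [554.5 282.5 120.7] ori [ 1.7996e+02 -5.0000e-02  1.1812e+02] F [-0.9  1.1 -4. ] M [ 0.11  0.18 -0.01] w 53.0 q [  6.  42. -51.  98.  37.  59. -30.]
```

Emit:
carry_out --pt "0 0 0.3 0 0 0" --pt "0 0 0.6 0 0 0" --pt "0 0 0.8 0 0 0" --pt "0 0 0.8 0 0 0"

```text
time_s: 8.48
tcp_pos: [0.5544, 0.2825, 0.1124]
orientation: [180.0, -0.1, 118.1]
contact_force: [-0.7, 0.7, -3.3]
grip_width: 0.0532
```

```bash
python3 - <<'E'
from h import *
st()
E
```

```text
t 8.47 tcp [554.4 282.5 112.4] ori [ 1.7999e+02 -6.0000e-02  1.1812e+02] F [-0.7  0.7 -3.3] M [ 0.16  0.18 -0.02] w 53.2 q [  6.  42. -51.  98.  37.  59. -30.]
```

Nose entered without contact. Now onto the teeth.

Emit:
carry_out --pt "0 0 0.3 0 0 0" --pt "0 0 0.5 0 0 0" --pt "0 0 0.7 0 0 0" --pt "0 0 0.9 0 0 0" --pt "0 0 0.9 0 0 0"

```text
time_s: 9.1
tcp_pos: [0.5543, 0.2823, 0.1031]
orientation: [-180.0, -0.1, 118.1]
contact_force: [-0.3, -0.2, -4.2]
grip_width: 0.0531
```

```bash
python3 - <<'E'
from h import *
st()
E
```

```text
t 9.1 tcp [554.3 282.3 103.1] ori [-1.8000e+02 -6.0000e-02  1.1812e+02] F [-0.3 -0.2 -4.2] M [ 0.12  0.19 -0.02] w 53.1 q [  6.  43. -50.  98.  38.  58. -30.]
```

Emit:
carry_out --pt "0 0 0.6 0 0 0" --pt "0 0 1.2 0 0 0" --pt "0 0 1.8 0 0 0" --pt "0 0 2.4 0 0 0" --pt "0 0 2.7 0 0 0" --pt "0 0 2.9 0 0 0" --pt "0 0 3.0 0 0 0" --pt "0 0 3.0 0 0 0"

```text
time_s: 10.1
tcp_pos: [0.5542, 0.2824, 0.0736]
orientation: [-180.0, -0.0, 118.1]
contact_force: [-3.9, -1.2, 2.4]
grip_width: 0.053
```

```bash
python3 - <<'E'
from h import *
st()
E
```

```text
t 10.1 tcp [554.2 282.4  73.6] ori [-1.7999e+02 -4.0000e-02  1.1812e+02] F [-3.9 -1.2  2.4] M [-0.27  0.59 -0.04] w 53.0 q [  5.  45. -49.  99.  40.  55. -32.]
```

Emit:
carry_out --pt "0 0 0.15 0 0 0" --pt "0 0 0.3 0 0 0" --pt "0 0 0.3 0 0 0"

```text
time_s: 10.48
tcp_pos: [0.5542, 0.2824, 0.0734]
orientation: [180.0, 0.1, 118.1]
contact_force: [-9.5, -6.4, 20.9]
grip_width: 0.0532
```

```bash
python3 - <<'E'
from h import *
st()
E
```

```text
t 10.47 tcp [554.2 282.4  73.4] ori [1.7999e+02 8.0000e-02 1.1812e+02] F [-9.5 -6.4 20.9] M [-1.31  1.87 -0.09] w 53.2 q [  5.  45. -49.  99.  40.  55. -32.]
```

Emit:
carry_out --pt "0 0 0.0 0 0 0" --pt "0 0 -0.1 0 0 0" --pt "0 0 -0.1 0 0 0" --pt "0 0 -0.1 0 0 0" --pt "0 0 -0.1 0 0 0" --grip -0.5

```text
time_s: 11.1
tcp_pos: [0.5541, 0.2824, 0.0742]
orientation: [-180.0, 0.1, 118.1]
contact_force: [-0.1, 0.2, -0.5]
grip_width: 0.0641
```

```bash
python3 - <<'E'
from h import *
st()
E
```

```text
t 11.1 tcp [554.1 282.4  74.2] ori [-1.7999e+02  7.0000e-02  1.1812e+02] F [-0.1  0.2 -0.5] M [0.01 0.03 0.04] w 64.1 q [  5.  45. -49.  99.  40.  56. -32.]
```

Emit:
carry_out --pt "0 0 -2 0 0 0" --pt "0 0 -8 0 0 0" --pt "0 0 -14 0 0 0" --pt "0 0 -15 0 0 0"

```text
time_s: 11.6
tcp_pos: [0.556, 0.2851, 0.2307]
orientation: [179.5, 0.1, 118.2]
contact_force: [-0.6, 0.0, -1.2]
grip_width: 0.0643
```

```bash
python3 - <<'E'
from h import *
st(); to(.48,0,.22,91.3); to(.617,-.314,.17,91.3)
E
```

```text
t 11.6 tcp [556.  285.1 230.7] ori [1.7948e+02 6.0000e-02 1.1816e+02] F [-0.6  0.  -1.2] M [ 0.01 -0.01  0.01] w 64.3 q [  9.  35. -56.  93.  31.  69. -25.]
row [-21.55, -20.17, 0.91, 0.0092, -0.001, 0.4688] rows>= 4.7
row [-55.69, -22.95, 5.92, 0.0092, -0.001, 0.4688] rows>= 9.7
```

Emit:
carry_out --pt "-55.7 -23 5.9 0.009 -0.001 0.469" --pt "-55.7 -23 5.9 0.009 -0.001 0.469" --pt "-55.7 -23 5.9 0.009 -0.001 0.469" --pt "-55.7 -23 5.9 0.009 -0.001 0.469" --pt "-55.7 -23 5.9 0.009 -0.001 0.469" --pt "-55.7 -23 5.9 0.009 -0.001 0.469" --pt "-55.7 -23 5.9 0.009 -0.001 0.469" --pt "-55.7 -23 5.9 0.009 -0.001 0.469" --pt "-55.7 -23 5.9 0.009 -0.001 0.469" --pt "-55.7 -23 5.9 0.009 -0.001 0.469" --pt "-55.7 -23 5.9 0.009 -0.001 0.469" --pt "-55.7 -23 5.9 0.009 -0.001 0.469" --pt "-55.7 -23 5.9 0.009 -0.001 0.469"

```text
time_s: 13.22
tcp_pos: [0.6171, -0.312, 0.1707]
orientation: [180.0, -0.0, 91.5]
contact_force: [0.1, -0.6, -0.2]
grip_width: 0.0643
```

```bash
python3 - <<'E'
from ov import *
st(); to(.617,-.314,.170,91.3);to(.617,-.314,.052,91.3)
p=cam('side','s4.png'); pickle.dump(p,open('side4.pkl','wb'))
im=p['frame'][120:420,200:600,::-1]; cv2.imwrite('pics/s4c.png',cv2.resize(im,(800,600)))
t=cam('top','t4.png'); pickle.dump(t,open('top4.pkl','wb'))
overlay(t,(.5537,.2834),28.2,.051,222,236,26,'ov4.png',[(circ(50),.014),(sq(27),.05),(circ(14),.052)])
lay=[(a,z+.051,i) for a,z,i in wheel_layers()[0]]
for q,n,c,u,v in((t,'top',(553.7,283.4),222,238),(p,'side',(556,280),320,188)):
    pass
E
```

```text
t 13.22 tcp [ 617.1 -312.   170.7] ori [ 1.7997e+02 -5.0000e-02  9.1460e+01] F [ 0.1 -0.6 -0.2] M [ 0.01 -0.05  0.01] w 64.3 q [ 53.  41. -44.  85.  30.  66.   5.]
row [-0.2, -0.01, 0.07, 0.0005, -0.0008, 0.0028] rows>= 0.0
row [-0.21, -0.02, 11.87, 0.0005, -0.0008, 0.0028] rows>= 1.9
```

View pics/ov4.png

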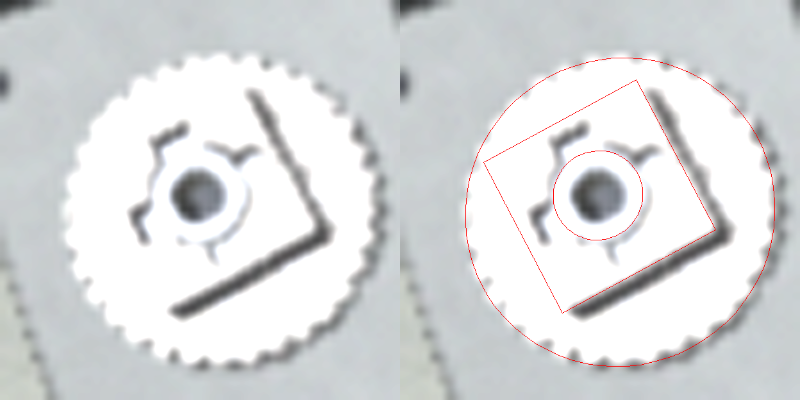

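View pics/s4c.png

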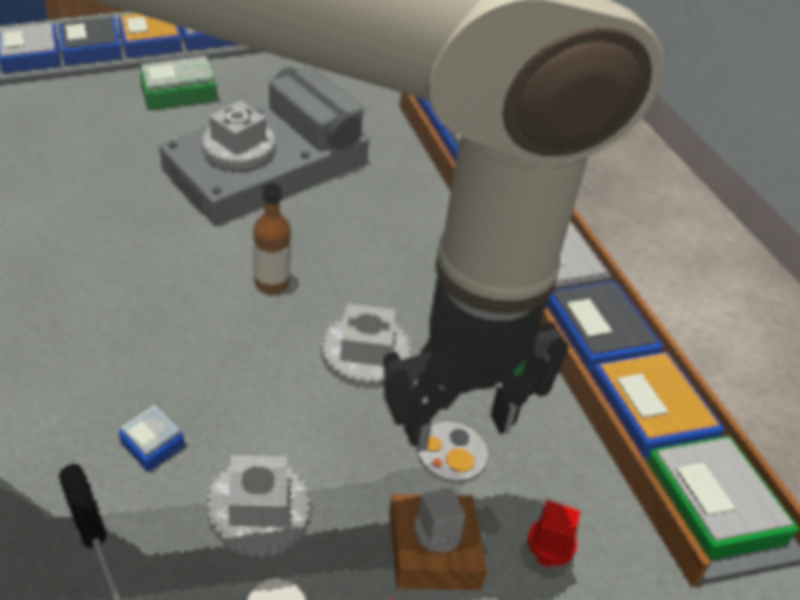

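Emit:
carry_out --pt "-0.2 0 5 0 0 0.003" --pt "-0.2 0 9 0 0 0.003" --pt "-0.2 0 11 0 0 0.003" --pt "-0.2 0 12 0 0 0.003" --pt "-0.2 0 12 0 0 0.003"

```text
time_s: 13.95
tcp_pos: [0.6177, -0.3143, 0.0511]
orientation: [179.9, -0.0, 91.3]
contact_force: [-0.6, 0.0, 0.1]
grip_width: 0.0641
```

```bash
python3 - <<'E'
from ov import *
st()
p=cam('side','s5.png'); pickle.dump(p,open('side5.pkl','wb'))
im=p['frame'][310:430,350:510,::-1]; cv2.imwrite('pics/s5c.png',cv2.resize(im,(800,600)))
E
```

```text
t 13.95 tcp [ 617.7 -314.3   51.1] ori [ 1.7994e+02 -1.0000e-02  9.1280e+01] F [-0.6  0.   0.1] M [ 0.06  0.02 -0.06] w 64.1 q [ 51.  49. -40.  88.  36.  56.   1.]
```

View pics/s5c.png

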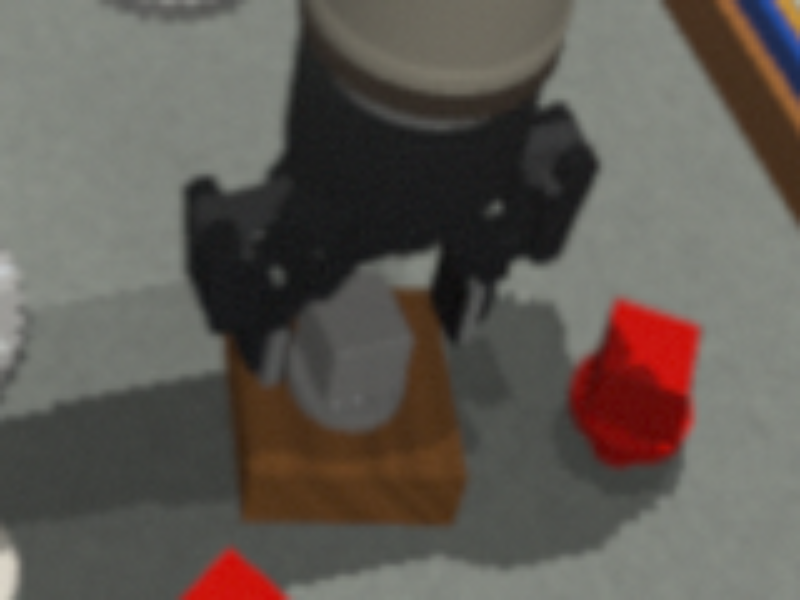

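Emit:
carry_out --pt "0 0 0 0 0 0" --pt "0 0 0 0 0 0" --pt "0 0 0 0 0 0" --pt "0 0 0 0 0 0" --pt "0 0 0 0 0 0" --pt "0 0 0 0 0 0" --pt "0 0 0 0 0 0" --grip 1

```text
time_s: 14.88
tcp_pos: [0.6192, -0.3151, 0.0536]
orientation: [179.8, 0.1, 91.3]
contact_force: [-0.2, -1.2, 6.8]
grip_width: 0.0287
```

```bash
python3 - <<'E'
from ov import *
st();to(.617,-.314,.20,91.3)
E
```

```text
t 14.88 tcp [ 619.2 -315.1   53.6] ori [1.7976e+02 1.0000e-01 9.1260e+01] F [-0.2 -1.2  6.8] M [ 0.06  0.27 -0.04] w 28.7 q [ 51.  49. -40.  88.  36.  56.   1.]
row [0.09, -0.15, -14.64, 0.0042, 0.0017, -0.0007] rows>= 2.3
```

Emit:
carry_out --pt "0 0 -3 0 0 0" --pt "0 0 -9 0 0 0" --pt "0 0 -15 0 0 0" --pt "0 0 -20 0 0 0" --pt "0 0 -20 0 0 0"

```text
time_s: 15.5
tcp_pos: [0.621, -0.3151, 0.2593]
orientation: [179.3, 0.3, 91.3]
contact_force: [0.1, 0.6, -1.3]
grip_width: 0.0289
```

```bash
python3 - <<'E'
from ov import *
st();to(.5542,.2824,.25,118.2)
p=cam('side','s6.png')
im=p['frame'][180:330,320:520,::-1]; cv2.imwrite('pics/s6c.png',cv2.resize(im,(800,600)))
E
```

```text
t 15.5 tcp [ 621.  -315.1  259.3] ori [179.3    0.32  91.25] F [ 0.1  0.6 -1.3] M [ 0.03 -0.02 -0.07] w 28.9 q [ 54.  37. -47.  80.  27.  74.   7.]
row [59.88, -5.38, 0.52, 0.0107, 0.0084, -0.4703] rows>= 9.6
```

View pics/s6c.png

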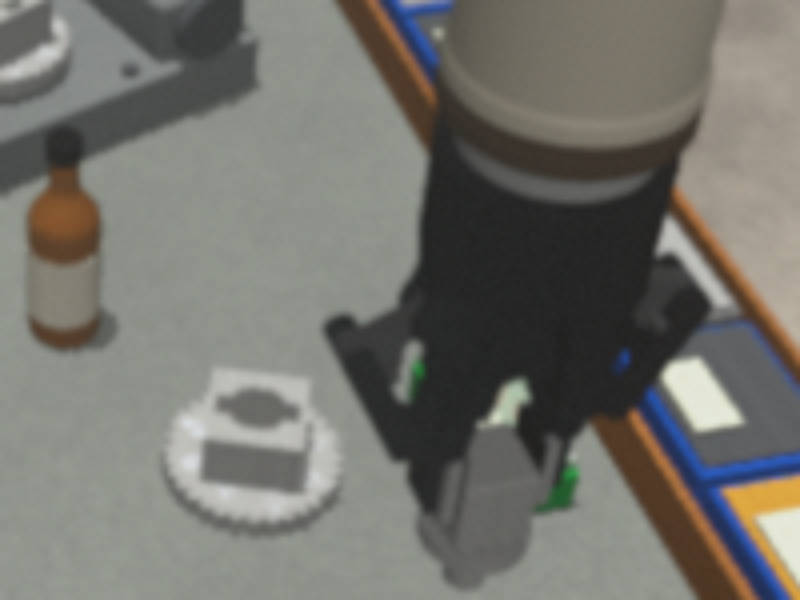

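Emit:
carry_out --pt "59.9 -5.4 0.5 0.01 0.008 -0.47" --pt "59.9 -5.4 0.5 0.01 0.008 -0.47" --pt "59.9 -5.4 0.5 0.01 0.008 -0.47" --pt "59.9 -5.4 0.5 0.01 0.008 -0.47" --pt "59.9 -5.4 0.5 0.01 0.008 -0.47" --pt "59.9 -5.4 0.5 0.01 0.008 -0.47" --pt "59.9 -5.4 0.5 0.01 0.008 -0.47" --pt "59.9 -5.4 0.5 0.01 0.008 -0.47" --pt "59.9 -5.4 0.5 0.01 0.008 -0.47" --pt "59.9 -5.4 0.5 0.01 0.008 -0.47" --pt "59.9 -5.4 0.5 0.01 0.008 -0.47" --pt "59.9 -5.4 0.5 0.01 0.008 -0.47" --pt "59.9 -5.4 0.5 0.01 0.008 -0.47"

```text
time_s: 17.18
tcp_pos: [0.5528, 0.2804, 0.2472]
orientation: [-179.7, -0.1, 118.0]
contact_force: [0.1, -0.5, -1.2]
grip_width: 0.0294
```

```bash
python3 - <<'E'
from ov import *
st();to(.5542,.2824,.160,118.2)
E
```

```text
t 17.18 tcp [552.8 280.4 247.2] ori [-1.7974e+02 -1.2000e-01  1.1803e+02] F [ 0.1 -0.5 -1.2] M [-0.02  0.03  0.02] w 29.4 q [ 10.  34. -56.  92.  29.  71. -24.]
row [0.1, 0.26, 8.72, -0.0045, -0.0021, -0.003] rows>= 1.4
```

Emit:
carry_out --pt "0.1 0.26 5 -0.004 -0.002 -0.003" --pt "0.1 0.26 8.5 -0.004 -0.002 -0.003" --pt "0.1 0.26 8.7 -0.004 -0.002 -0.003" --pt "0.1 0.26 8.7 -0.004 -0.002 -0.003"

```text
time_s: 17.68
tcp_pos: [0.5551, 0.2822, 0.1613]
orientation: [180.0, -0.0, 118.1]
contact_force: [0.4, 0.1, -0.7]
grip_width: 0.0286
```

```bash
python3 - <<'E'
from ov import *
st()
p=cam('side','s7.png'); pickle.dump(p,open('side7.pkl','wb'))
z=bot.observe()['tcp_pos'][2]-.0456
L=[(circ(8.2),0),(circ(21),.026),(circ(21),.034),(sq(15),.034),(sq(15),.07),(circ(9.2),.103-z),(circ(14),.103-z)]
overlay(p,(.5562,.2802),28.1,z,320,172,20,'ov7.png',L)
E
```

```text
t 17.68 tcp [555.1 282.2 161.3] ori [ 1.7995e+02 -2.0000e-02  1.1812e+02] F [ 0.4  0.1 -0.7] M [ 0.04 -0.03  0.01] w 28.6 q [  7.  39. -53.  96.  34.  63. -27.]
```

View pics/ov7.png

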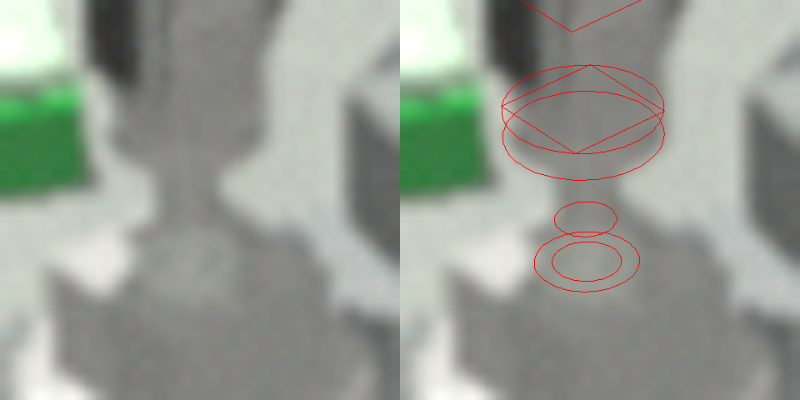

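Emit:
carry_out --pt "0.06 -0.07 0.5 0 0 0" --pt "0.06 -0.07 0.9 0 0 0" --pt "0.06 -0.07 1.2 0 0 0" --pt "0.06 -0.07 1.4 0 0 0" --pt "0.06 -0.07 1.6 0 0 0" --pt "0.06 -0.07 1.6 0 0 0"

```text
time_s: 18.48
tcp_pos: [0.5543, 0.2829, 0.1457]
orientation: [179.9, -0.0, 118.1]
contact_force: [0.1, 0.9, -1.3]
grip_width: 0.0287
```

```bash
python3 - <<'E'
from ov import *
st()
E
```

```text
t 18.48 tcp [554.3 282.9 145.7] ori [ 1.7990e+02 -2.0000e-02  1.1814e+02] F [ 0.1  0.9 -1.3] M [-0.05  0.   -0.05] w 28.7 q [  7.  39. -52.  97.  35.  61. -28.]
```

No contact yet; go a further 4 mm.

Emit:
carry_out --pt "0 0 0.2 0 0 0" --pt "0 0 0.4 0 0 0" --pt "0 0 0.4 0 0 0"

```text
time_s: 18.85
tcp_pos: [0.5542, 0.2828, 0.1415]
orientation: [179.9, -0.0, 118.1]
contact_force: [-0.5, 0.2, -1.4]
grip_width: 0.029
```

```bash
python3 - <<'E'
from ov import *
st()
E
```

```text
t 18.85 tcp [554.2 282.8 141.5] ori [ 1.7992e+02 -2.0000e-02  1.1814e+02] F [-0.5  0.2 -1.4] M [-0.16  0.01  0.02] w 29.0 q [  7.  40. -52.  97.  35.  61. -28.]
```

Emit:
carry_out --pt "0 0 0.4 0 0 0" --pt "0 0 0.8 0 0 0" --pt "0 0 1.2 0 0 0" --pt "0 0 1.5 0 0 0" --pt "0 0 1.75 0 0 0" --pt "0 0 1.75 0 0 0"

```text
time_s: 19.6
tcp_pos: [0.5541, 0.2829, 0.1238]
orientation: [179.9, -0.0, 118.1]
contact_force: [-0.3, -0.7, -1.5]
grip_width: 0.0287
```

```bash
python3 - <<'E'
from ov import *
st()
E
```

```text
t 19.6 tcp [554.1 282.9 123.8] ori [ 1.7993e+02 -3.0000e-02  1.1815e+02] F [-0.3 -0.7 -1.5] M [-0.13  0.01  0.07] w 28.7 q [  6.  41. -51.  98.  36.  59. -29.]
```

Emit:
carry_out --pt "0 0 0.15 0 0 0" --pt "0 0 0.3 0 0 0" --pt "0 0 0.4 0 0 0" --pt "0 0 0.4 0 0 0"

```text
time_s: 20.1
tcp_pos: [0.5542, 0.283, 0.1225]
orientation: [179.9, 0.1, 118.1]
contact_force: [-7.6, -6.1, 17.7]
grip_width: 0.0288
```

```bash
python3 - <<'E'
from ov import *
st()
E
```

```text
t 20.1 tcp [554.2 283.  122.5] ori [1.7990e+02 7.0000e-02 1.1814e+02] F [-7.6 -6.1 17.7] M [-1.26  1.43 -0.05] w 28.8 q [  6.  41. -51.  98.  36.  59. -29.]
```

Stopped at the expected home height with 18 N. Release and retreat.

Emit:
carry_out --pt "0 0 0 0 0 0" --pt "0 0 0 0 0 0" --pt "0 0 0 0 0 0" --pt "0 0 0 0 0 0" --pt "0 0 0 0 0 0" --pt "0 0 0 0 0 0" --grip -0.5

```text
time_s: 20.85
tcp_pos: [0.5542, 0.283, 0.1224]
orientation: [179.9, 0.1, 118.1]
contact_force: [0.3, -0.2, 0.9]
grip_width: 0.0641
```

Emit:
carry_out --pt "0 0 -3 0 0 0" --pt "0 0 -8 0 0 0" --pt "0 0 -14 0 0 0" --pt "-5 0 -15 0 0 0" --pt "-11 0 -15 0 0 0" --pt "-17 0 -15 0 0 0" --pt "-23 0 -15 0 0 0" --pt "-25 0 -15 0 0 0" --pt "-25 0 -15 0 0 0"

```text
time_s: 21.98
tcp_pos: [0.6722, 0.0608, 0.272]
orientation: [179.9, 0.0, 117.9]
contact_force: [-0.7, -0.0, -0.2]
grip_width: 0.0645
```

```bash
python3 - <<'E'
from ov import *
st()
p=cam('side','s8.png');t=cam('top','t8.png')
L=[(circ(21),.0),(circ(21),.008),(sq(15),.008),(sq(15),.044),(circ(50),-.038),(sq(27),-.002)]
overlay(p,(.5562,.2802),28.1,.103,320,180,26,'ov8.png',L); overlay(t,(.5537,.2834),28.2,.103,220,238,26,'ov8t.png',L)
a=cv2.imread('pics/ov8.png');b=cv2.imread('pics/ov8t.png'); cv2.imwrite('pics/ov8b.png',cv2.resize(np.vstack([a,b]),(600,600)))
E
```

```text
t 21.98 tcp [672.2  60.8 272. ] ori [1.7994e+02 3.0000e-02 1.1795e+02] F [-0.7 -0.  -0.2] M [ 0.07 -0.01 -0.02] w 64.5 q [ 27.  37. -54.  82.  30.  76.  -1.]
```

View pics/ov8b.png

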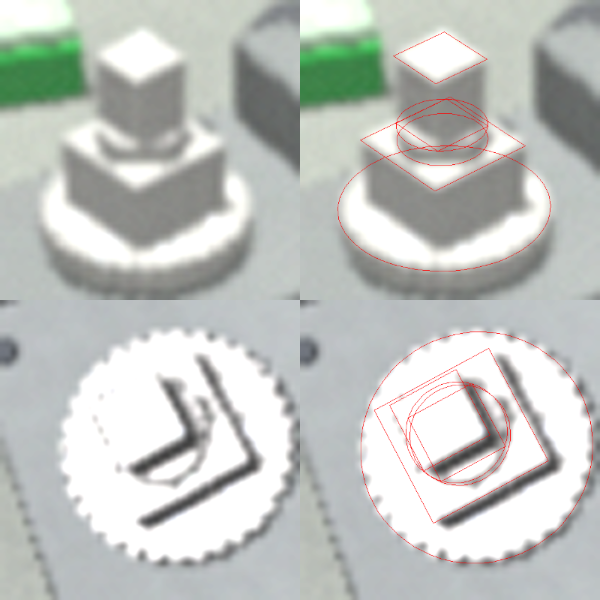

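View pics/s8.png

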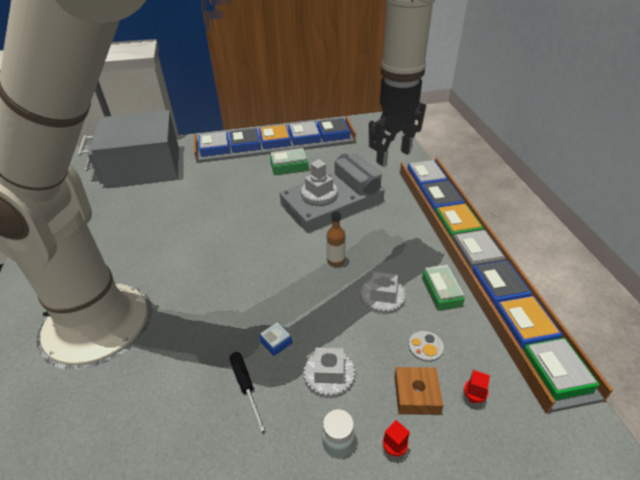

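The side picture shows the wheel seated at (320,190) with the plug on top of it at (319,170). Both match the outlines predicted for the home position. The rack at (418,390) is empty, and the other things are where they were. Handing in.

```bash
python3 - <<'E'
from bench import close_job
print(close_job())
E
```

```text
the job is handed in; nothing more can be done
None
```

The four-keyway wheel is home on the flange and the plug is home in the shaft's end. I let go of both and handed the job in at about 22 s of the 59 s; `close_job()` gives no verdict.

- **Wheel:** I turned it to the shaft's teeth, about 28°, and it slid down without resistance. It stopped firmly with its underside at about 51 mm by the arm's reading, which is the flange height.
- **Plug:** It went into the hole without touching the rim and stopped at the expected home height with about 18 N of push.
- **Last checks:** After release, both parts matched the outlines predicted for the home position, to within about a pixel, in the top and side cameras. The gripper reads no contact and stands well clear. The other wheels, the bystanders and the red look-alikes look unmoved, judged by eye in the side picture.
- **Disagreement:** The two cameras differed by 2 to 3 mm on absolute positions. I aimed at about their average, and the force readings during both insertions bore that out.

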